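# Fit a push rivet in a switch-box cover and press its pin flush

## Task

Take the blue push rivet out of the drilled wooden block by its collar and seat it, black pin still standing up, in the empty hole of the white switch-box cover, with its flange flat on the cover. Then let go and push the pin down flush with the collar: press firmly (the pin is stiff, about 11 N, and the cover itself may first slide down up to a centimetre or so) but gently enough that the soft gasket under the cover is never crushed, which happens from about 21 N. Leave the green-lidded jar and the pale wood offcut beside the work where they are.

Things in the scene. Friction and masses are not known exactly. Their poses are not given: they have to be found in the camera images.
- rivet_grip (a point): Blue push rivet, upright, z up, 25 g. From below: shank 10 mm thick, 17 mm long, last 3.5 mm tapered; flange 28 mm wide, 3 mm thick; collar 20 mm wide, 9 mm tall, to be gripped; black pin 10 mm wide on top. The point is on the axis half-way up the collar: 4.5 mm below the collar's top, 4.5 above the flange's top, 7.5 above its underside, 24.5 above the shank's tip. Starts in a drilled wooden block.
- rivet_pin (a joint): How far (m) the black pin is pushed into the collar: 0 = its top 9.3 mm above the collar's top, 0.009 = flush (0.3 mm proud), 0.0095 = its stop. Starts at 0 to 0.0025. About 11 N of friction holds it; it does not spring back. Shut fingertips wider than the pin meet the collar's top when it is flush.
- cover_hole (a point): Centre of the empty hole, 11.2 mm wide, at the top face of a white cover (80 x 140 x 6 mm, top 34 to 58 mm above the bench) on a black switch box fixed to the bench; hollow for 20 mm below the cover. Moves with the cover; z up, y along the cover's long side. The hole is 45 mm from the cover's middle, toward +y; 90 mm toward -y a like rivet is already set, 12 mm high.
- gasket (a joint): How far (m) the soft rubber gasket under the white cover is squeezed: 0 = free, about 1 mm for every 10 N, springing back; beyond 0.0021 (about 21 N) it is crushed. The cover starts an unknown 0 to 12 mm proud of the gasket, held by about 6 N of friction: pressed harder it slides straight down, stays there, and only then bears on the gasket.
- drilled_block: Hardwood block 50 x 60 x 30 mm, fixed to the bench, with a hole 13 mm wide and 24 mm deep down its middle, in which the new rivet stands, flange on the block. The origin is the centre of its underside.
- screw_jar_mid (a point): Clear jar with a green lid, 60 mm wide, 78 mm tall, standing loose on the bench, to be left alone; the point is on its axis half-way up.
- offcut_mid (a point): Loose pale hardwood offcut, 42 x 85 x 33 mm (its x, y, z), lying on the bench, to be left alone; the point is its centre.

How it is judged:
By the outcome, as a careful person would: the job done as asked, in the order asked, and still so for the second after the job is handed in, with the robot touching nothing.
It also fails if it takes over 51 s, if anything falls off the work surface, if the arm or the gripper's body presses on something with over 40 N, if the wrist force passes 120 N, or if a joint passes its speed limit or range.

## Robot

A 6-joint arm with a two-finger parallel gripper is mounted at the origin on a cart in front of the work surface, level with it; the furniture and walls round the work are solid. World frame = base frame: x ahead of the robot, y to its left, z up, the work surface at z = 0. Lengths are in mm, angles in rad, forces in N, time in s.
With the tool pointing down it reaches from about 275 to 750 mm from the base axis. Payload 10.2 kg.
Tool frame: the origin (TCP) lies midway between the tips of the shut fingers; the grasp point (between the pads) lies 19 mm behind it; z points along the fingers, y is the line along which they close (so a half turn about z gives the same grasp; the last joint's range is limited). The gripper opens to 85 mm and grips with 20 to 120 N. Pads are 22 mm wide; open, the fingers measure 114 mm over their backs; the gripper's body (76 mm by 85 mm) begins 54 mm behind the grasp point. The pads swing forward as they close: fully open they stand 13 mm farther back than shut.
Start: joints at [-1.37, 0.313, 1.498, -0, 1.331, -0.223], TCP at [215.883, -478.566, 198.494] pointing down, gripper open.
Joint ranges: [-2.94, 2.94], [-0.97, 2.17], [0.19, 2.56], [-1.23, 4.37], [0.02, 3.11], [-2.88, 2.88]. Speed limits (rad/s): [2.39, 2.39, 3.01, 3.14, 3.14, 3.14].

## Interface

Orientations are given as a unit quaternion [w, x, y, z].
In Python, from rig import sense, capture, finish_job, find_in, place_of gives the robot as it stands. The module is installed in compiled form; this text tells all that it offers.
- The arm moves only by the shell command python3 -m jog 'ROWS' [FORCE]. ROWS is JSON, a list of rows, each an object of numbers: "tx", "ty", "tz": the shift along the tool's x, y, z in mm; "ax", "ay", "az": the turn, a rotation vector about the tool's x, y, z in rad; "jaw": the closure, from -1 (fully open) to 1 (shut), so that 0 is half open. In form: [{"tx": .., "ty": .., "tz": .., "ax": .., "ay": .., "az": .., "jaw": ..}, ...]. A call has 1 to 5 rows; each row shifts and turns the commanded pose from where the row before left it, along the tool's axes as they then stand; what a row does not reach is not made up. A row lasts 1/8 s, in which the tool goes at most 62.5 mm and 10.7 degrees, less where a joint would pass 70% of its speed; a pose out of reach is approached as far as the arm can. A call with a gripper value outside its range is refused whole. The fingers move at their own pace and stop on an object; FORCE is the grip in N (left out, the last holds). Time passes only in rows, so rows that do not move let the fingers close. It gives the time, the measured TCP pose, the force, the opening and the grip force at its end, in the units of the state.
- sense(): the state, without advancing time (a new reading comes with each control period).
- capture(name): name is "scene" or "top" or "wrist"; returns a dict with "color" (384x512x3 uint8, red, green, blue), "depth" (384x512 float32, mm along the optical axis (not along the pixel's ray), 0 where there is no reading), "fx", "fy", "cx", "cy" (pixels), "camera_from_world" (4x4, takes a point from world to camera coordinates); the wrist camera has in their place "mount" (4x4, takes a point from camera to tool coordinates, whose origin is the TCP and whose axes are the flange's). Camera axes: x right, y up, looking along -z (the intrinsics and any distortion apply to the point x, -y, -z); pixel columns grow to the right and rows downward; lengths in mm; the calibration is good to about 2 mm. A picture is of the moment at which its call begins: read the wrist's pose just before it.
- finish_job(): hands the job in; it is judged then, once.
Trained networks look in the newest picture that a camera, given by its name, has taken for a name from the list of things; names that differ only in an ending like _2 or _b are one class to them, and where a whole thing is asked for, a point or a joint stands for the part that bears it (a point fixed in the world has none). Each returns a list of dicts, best first, with "conf" (0 to 1); they miss things now and then, are a little off and sometimes report something else, mostly with a low value. They report only what shows in the picture. A call takes as long as a camera call.
- find_in(query, camera): "centre" ([column, row] in pixels, amid what is visible of it).
- place_of(query, camera): "centre" ([column, row] in pixels: a listed point, or the origin of a listed thing).
The state is a dict: "time_s": time; "joints": joint angles; "dq": joint speeds; "tau": joint torques, N m; "eef_pos": TCP position; "ee_rot": TCP orientation; "force": force on the tool from outside, world axes, zero at the start; "wrist_torque": the same for the moment, N m; "grip_width": opening from 0.0 (shut) to 1.0 (fully open); "grip_force": force on a finger pad.
Only numpy, scipy, OpenCV 4.12 (cv2) and the standard library are available. Lean on these libraries where they do the work, as an engineer would, in place of code of your own. Each camera call takes 0.05 s, during which the arm holds its last target. There are 200 camera calls.

## Working session

There is one attempt and no reset: what is moved stays moved. The work goes in short steps, Python scripts to look and compute and a shell command to move; the robot and the scene stay as the last step left them, time stands still between calls to the robot, and variables do not carry over. Pictures are saved under pics/ and viewed, at most 10 in all, crops included, and the job is handed in when it is done.

```bash
mkdir -p pics
cat > h.py <<'E'
import numpy as np, cv2, json
from rig import sense, capture, finish_job, find_in, place_of
from scipy.spatial.transform import Rotation as R
def T_tool(s):
    q=s["ee_rot"]; T=np.eye(4); T[:3,:3]=R.from_quat([q[1],q[2],q[3],q[0]]).as_matrix(); T[:3,3]=s["eef_pos"]; return T
def cap(name):
    s=sense(); c=capture(name)
    c["wfc"]=np.linalg.inv(c["camera_from_world"]) if "camera_from_world" in c else T_tool(s)@np.array(c["mount"])
    return c
def ray(c,p):
    d=np.array([(p[0]-c["cx"])/c["fx"],-(p[1]-c["cy"])/c["fy"],-1.])
    W=np.array(c["wfc"]); return W[:3,3],W[:3,:3]@d
def at_depth(c,p):
    u,v=int(round(p[0])),int(round(p[1])); d=c["depth"][max(v-1,0):v+2,max(u-1,0):u+2]; d=d[d>0]
    if len(d)==0: return None
    o,r=ray(c,p); return o+r*np.median(d)
def at_z(c,p,z):
    o,r=ray(c,p); return o+r*(z-o[2])/r[2]
def tri(obs):
    A=np.zeros((3,3));b=np.zeros(3)
    for o,r in obs:
        r=r/np.linalg.norm(r);P=np.eye(3)-np.outer(r,r);A+=P;b+=P@o
    return np.linalg.solve(A,b)
def save(c,n,roi=None,k=1):
    im=c["color"][:,:,::-1]
    if roi: im=im[roi[1]:roi[3],roi[0]:roi[2]]
    cv2.imwrite("pics/"+n,cv2.resize(im,None,fx=k,fy=k,interpolation=cv2.INTER_CUBIC))
Q=["rivet_grip","cover_hole","drilled_block","screw_jar_mid","offcut_mid"]
E
python3 - <<'E'
from h import *
np.set_printoptions(precision=1,suppress=True)
s=sense();print(s["time_s"],s["ee_rot"],s["eef_pos"],s["force"])
ims=[];obs={q:[] for q in Q}
for n in ["scene","top"]:
    c=cap(n);ims.append(c["color"]);print(n,c["wfc"][:3,3],{k:v for k,v in c.items() if k not in("color","depth","camera_from_world","wfc")})
    for q in Q:
        for i,r in enumerate(place_of(q,n)[:2]):
            print(q,np.array(r["centre"]),round(r["conf"],2),at_depth(c,r["centre"]))
            if i==0: obs[q].append(ray(c,r["centre"]))
for q in Q:
    if len(obs[q])==2: print(q,tri(obs[q]))
im=np.vstack(ims)[:,:,::-1]
cv2.imwrite("pics/a.png",cv2.resize(im,(400,600)) if 0 else np.hstack([cv2.resize(i[:,:,::-1],(400,300)) for i in ims]))
E
```

```text
0.0 [-0.   1.   0.2  0. ] [ 215.8 -478.3  198. ] [0.  0.1 0.5]
scene [127.7 717.2 480.6] {'fx': 398.2697470330342, 'fy': 398.2697470330342, 'cx': 255.89533999390824, 'cy': 192.2570533025613}
rivet_grip [325.1 172.5] 0.51 [616.2  38.4  38.3]
cover_hole [238.2 223.9] 0.6 [589.6 328.3  44.8]
drilled_block [326.  185.1] 0.92 [597.5  55.3  18.9]
screw_jar_mid [236.  179.7] 0.83 [694.9 244.   63.1]
offcut_mid [169.4 247. ] 0.9 [632.1 451.9  31.5]
top [487.6 225.6 882.4] {'fx': 399.95505140077677, 'fy': 399.95505140077677, 'cx': 250.54169424305235, 'cy': 197.19600096728092}
rivet_grip [345.8 209.9] 0.63 [619.2  35.3  42.4]
cover_hole [206.5 217.4] 0.63 [605.4 330.2  46.2]
drilled_block [341.1 216.3] 0.93 [607.3  43.4  30.8]
screw_jar_mid [253. 161.] 0.77 [718.6 230.8  78. ]
offcut_mid [158.  198.6] 0.92 [649.3 437.6  33.7]
offcut_mid [204.5 220.7] 0.63 [598.7 334.6  44.3]
rivet_grip [620.1  33.5  35. ]
cover_hole [601.5 326.6  39.3]
drilled_block [610.3  38.    6.7]
screw_jar_mid [723.4 227.2  46.2]
offcut_mid [652.5 442.   14. ]
```

View pics/a.png

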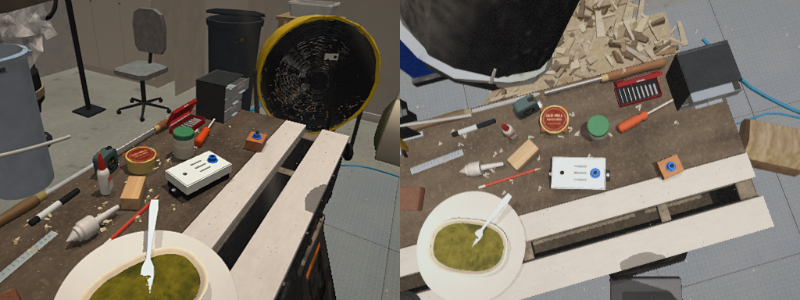

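The two views agree: the rivet stands in the block at about (620, 34) and the empty hole is near the left end of the cover, at about (602, 328). The jar is behind the cover and the offcut is to its left. Next I'll work out the move in tool axes.

```bash
cat >> h.py <<'E'
def go(p):
    s=sense();T=T_tool(s);print("t",round(s["time_s"],2),"pos",np.round(s["eef_pos"],1),"F",np.round(s["force"],1),"w",s["grip_width"],"shift",np.round(T[:3,:3].T@(np.array(p)-T[:3,3]),1),"x",np.round(T[:3,0],3),"z",np.round(T[:3,2],3))
E
python3 -c "
from h import *
go([590,34,190]); print(capture('wrist')['mount'])"
```

```text
t 0.6 pos [ 215.9 -478.6  198.5] F [0.3 0.5 0.9] w 1.0007160086760303 shift [ 551.8 -313.4    8.5] x [0.912 0.411 0.   ] z [ 0.  0. -1.]
[[-1.58450580e-03  9.54857364e-01  2.97060439e-01  7.66302269e+01]
 [ 9.99998676e-01  1.62331970e-03  1.16019943e-04  6.25537623e-01]
 [-3.71441565e-04  2.97060230e-01 -9.54858671e-01 -1.75000706e+02]
 [ 0.00000000e+00  0.00000000e+00  0.00000000e+00  1.00000000e+00]]
```

```bash
python3 -m jog '[{"tx":36.8,"ty":-20.9,"jaw":0},{"tx":36.8,"ty":-20.9,"jaw":0},{"tx":36.8,"ty":-20.9,"jaw":0},{"tx":36.8,"ty":-20.9,"jaw":0},{"tx":36.8,"ty":-20.9,"jaw":0}]' 30
python3 -m jog '[{"tx":36.8,"ty":-20.9,"jaw":0},{"tx":36.8,"ty":-20.9,"jaw":0},{"tx":36.8,"ty":-20.9,"jaw":0},{"tx":36.8,"ty":-20.9,"jaw":0},{"tx":36.8,"ty":-20.9,"jaw":0}]'
python3 -m jog '[{"tx":36.8,"ty":-20.9,"tz":20,"jaw":0},{"tx":36.8,"ty":-20.9,"tz":20,"jaw":0},{"tx":36.8,"ty":-20.9,"jaw":0},{"tx":36.8,"ty":-20.9,"jaw":0},{"tx":36.8,"ty":-20.9,"jaw":0}]'
cat >> h.py <<'E'
def look(qs,cam="wrist"):
    c=cap(cam)
    for q in qs:
        for r in place_of(q,cam)[:2]: print(q,np.round(r["centre"],1),round(r["conf"],2),"depth",at_depth(c,r["centre"]),"ray",[np.round(at_z(c,r["centre"],z),1).tolist() for z in (36,44)])
    return c
E
python3 - <<'E'
from h import *
np.set_printoptions(precision=1,suppress=True)
go([620,34,100]); c=look(["rivet_grip","drilled_block"]); save(c,"b.png"); np.save("o1.npy",np.array([ray(c,place_of("rivet_grip","wrist")[0]["centre"])]))
E
```

```text
t 0.65 pos [ 215.9 -478.5  198.5] F [-0.   0.1 -0.2] w 0.996284922353616 shift [ 579.1 -301.    98.5] x [0.9 0.4 0. ] z [ 0.  0. -1.]schema error: expected keys tx, ty, tz, ax, ay, az, jaw
schema error: expected keys tx, ty, tz, ax, ay, az, jaw
schema error: expected keys tx, ty, tz, ax, ay, az, jaw
Traceback (most recent call last):
IndexError: list index out of range
```

View pics/b.png

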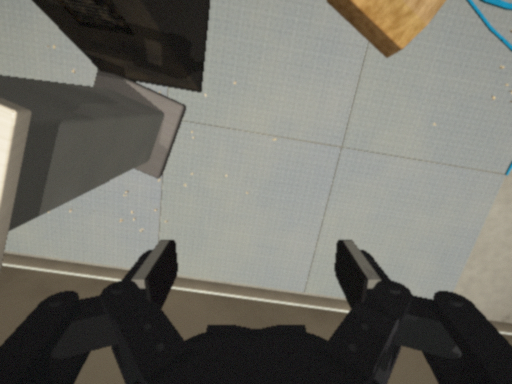

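The wrist picture shows only the floor, the fingers at (150,265) and (355,265), and a dark cabinet at upper left (150,50). The rows were refused because every key has to be given. The cabinet may be in the path, so I'll check its height from the top depth.

Run:
```python
from h import *
c=cap("top");D=c["depth"];v,u=np.mgrid[0:384,0:512]
d=np.stack([(u-c["cx"])/c["fx"],-(v-c["cy"])/c["fy"],-np.ones(u.shape)],-1)*D[...,None]
P=d@c["wfc"][:3,:3].T+c["wfc"][:3,3]; P=P[D>0]
print("cols y from -500 step 50; rows x")
for x in range(100,900,50):
    print(x,[int(m.max()) if len(m:=P[(abs(P[:,0]-x)<25)&(abs(P[:,1]-y)<25)][:,2]) else None for y in range(-500,500,50)])
```

```text
cols y from -500 step 50; rows x
100 [-862, -860, -860, -862, -859, -860, -786, -770, -615, -615, -615, -616, -617, -772, -774, -859, -856, -860, -855, -859]
150 [-861, -860, -859, -863, -861, -861, -788, -773, -767, -771, -772, -770, -754, -730, -778, -860, -862, -864, None, None]
200 [-858, -861, -854, -861, -859, -858, -861, -838, -775, -737, -695, -658, -613, -580, -752, None, None, None, None, None]
250 [-859, -859, -859, -861, -862, -851, -712, -661, -628, -586, -551, -523, -529, -526, None, None, None, None, 0, 4]
300 [-858, -860, -859, -861, -863, -861, None, -529, -526, -528, -525, -531, None, None, -2, 4, 3, 5, 4, 24]
350 [-860, -862, -857, None, None, None, None, None, None, None, None, 3, 3, 4, 4, 4, 4, 3, 4, 24]
400 [None, None, None, None, None, None, None, 1, 4, 4, 3, 4, 4, 4, 4, 5, 3, 4, 4, 42]
450 [None, None, None, None, None, 3, 4, 5, 4, 3, 5, 3, 4, 3, 2, 4, 3, 4, 4, 38]
500 [None, None, None, None, None, 3, 3, 4, 3, 4, 3, 3, 3, 3, 5, 3, 4, 6, 4, 74]
550 [None, None, None, None, None, 0, 2, 4, 4, 4, 5, 3, 5, 4, 48, 49, 49, 49, 13, 91]
600 [None, None, None, None, None, None, 3, 3, 4, 4, 40, 51, 4, 4, 50, 726, 731, 723, 9, 36]
650 [None, None, None, None, None, None, 3, 3, 4, 4, 33, 35, 4, 5, 48, 700, 49, 702, 36, 37]
700 [None, None, None, None, None, None, 3, 4, 4, 4, 4, 4, 4, 27, 82, 82, 41, 41, 40, 107]
750 [None, None, -873, -864, -874, -878, None, 4, 106, 135, 134, 5, 29, 30, 81, 81, 43, 42, 42, 64]
800 [-873, -869, None, None, None, None, None, 140, 141, 141, 142, 24, 24, 24, 20, 5, 42, 43, 67, 65]
850 [None, None, None, None, None, None, None, 141, 142, 141, 141, 105, 84, 87, 82, 26, 26, 27, 26, 21]
```

```bash
python3 -m jog '[{"tx":36.8,"ty":-20.9,"tz":0,"ax":0,"ay":0,"az":0,"jaw":0},{"tx":36.8,"ty":-20.9,"tz":0,"ax":0,"ay":0,"az":0,"jaw":0},{"tx":36.8,"ty":-20.9,"tz":0,"ax":0,"ay":0,"az":0,"jaw":0},{"tx":36.8,"ty":-20.9,"tz":0,"ax":0,"ay":0,"az":0,"jaw":0},{"tx":36.8,"ty":-20.9,"tz":0,"ax":0,"ay":0,"az":0,"jaw":0}]' 30
python3 -m jog '[{"tx":36.8,"ty":-20.9,"tz":0,"ax":0,"ay":0,"az":0,"jaw":0},{"tx":36.8,"ty":-20.9,"tz":0,"ax":0,"ay":0,"az":0,"jaw":0},{"tx":36.8,"ty":-20.9,"tz":0,"ax":0,"ay":0,"az":0,"jaw":0},{"tx":36.8,"ty":-20.9,"tz":0,"ax":0,"ay":0,"az":0,"jaw":0},{"tx":36.8,"ty":-20.9,"tz":0,"ax":0,"ay":0,"az":0,"jaw":0}]'
python3 -m jog '[{"tx":36.8,"ty":-20.9,"tz":20,"ax":0,"ay":0,"az":0,"jaw":0},{"tx":36.8,"ty":-20.9,"tz":20,"ax":0,"ay":0,"az":0,"jaw":0},{"tx":36.8,"ty":-20.9,"tz":0,"ax":0,"ay":0,"az":0,"jaw":0},{"tx":36.8,"ty":-20.9,"tz":0,"ax":0,"ay":0,"az":0,"jaw":0},{"tx":0,"ty":0,"tz":0,"ax":0,"ay":0,"az":0,"jaw":0}]'
python3 - <<'E'
from h import *
np.set_printoptions(precision=1,suppress=True)
go([620,34,100]); c=look(["rivet_grip","drilled_block","rivet_pin"]); save(c,"b.png"); r=place_of("rivet_grip","wrist")
if r: np.save("o1.npy",np.array([ray(c,r[0]["centre"])]))
E
```

```text
time_s: 1.52
eef_pos: [341.3, -306.5, 198.6]
ee_rot: [0.0, 0.978, 0.21, 0.0]
force: [-0.4, -0.1, -0.1]
grip_width: 0.499
grip_force: 0.0
time_s: 2.15
eef_pos: [466.1, -135.5, 198.6]
ee_rot: [0.0, 0.978, 0.21, 0.0]
force: [-0.6, 0.4, 0.1]
grip_width: 0.499
grip_force: 0.0
time_s: 2.78
eef_pos: [566.0, 2.0, 158.1]
ee_rot: [-0.0, 0.977, 0.212, 0.0]
force: [-0.1, -0.5, -1.4]
grip_width: 0.503
grip_force: 0.0
t 2.77 pos [566.    2.  158.1] F [-0.1 -0.5 -1.4] w 0.5029915380035911 shift [62.4 -6.7 58.1] x [0.9 0.4 0. ] z [-0.  0. -1.]
drilled_block [251.6 122.4] 0.81 depth [620.1  30.7  42.2] ray [[619.7, 30.6, 36.0], [620.2, 30.7, 44.0]]Traceback (most recent call last):
  File "<stdin>", line 3, in <module>
  File "h.py", line 34, in look
    for r in place_of(q,cam)[:2]: print(q,np.round(r["centre"],1),round(r["conf"],2),"depth",at_depth(c,r["centre"]),"ray",[np.round(at_z(c,r["centre"],z),1).tolist() for z in (36,44)])
             ~~~~~~~~^^^^^^^
ValueError: it knows: cover_hole, drilled_block, offcut_mid, rivet_grip, screw_jar_mid
```

That was the old picture again, since the script stopped before saving. Here is a fresh one, with colour segmentation of the blue.

```bash
cat >> h.py <<'E'
def blue(c):
    hsv=cv2.cvtColor(c["color"],cv2.COLOR_RGB2HSV)
    m=cv2.inRange(hsv,(100,110,40),(125,255,255)); n,l,st,ce=cv2.connectedComponentsWithStats(m)
    out=[]
    for i in sorted(range(1,n),key=lambda i:-st[i,4])[:3]:
        if st[i,4]<40: continue
        ct=max(cv2.findContours((l==i).astype(np.uint8),cv2.RETR_EXTERNAL,cv2.CHAIN_APPROX_NONE)[0],key=len)
        e=cv2.fitEllipse(cv2.convexHull(ct)) if len(ct)>5 else None
        out.append((st[i,4],e)); print("blue",st[i].tolist(),np.round(ce[i],1),e)
    return out
E
python3 - <<'E'
from h import *
np.set_printoptions(precision=1,suppress=True)
c=look(["rivet_grip"]);
for a,e in blue(c): print([at_z(c,e[0],z) for z in (32,36,42)])
save(c,"c.png",(180,60,330,180),4)
E
```

```text
rivet_grip [246.1 128.3] 0.94 depth [611.7  30.8  48.4] ray [[610.7, 30.8, 36.0], [611.3, 30.8, 44.0]]
blue [23, 36, 34, 32, 704] [40.5 51.3] ((39.8595085144043, 51.202415466308594), (27.004600524902344, 36.07838439941406), 127.33647155761719)
blue [237, 112, 24, 25, 424] [248.6 123.8] ((248.6315460205078, 123.87934875488281), (23.703330993652344, 24.67262840270996), 173.68212890625)
[array([594.9, 249.5,  32. ]), array([595.4, 246.6,  36. ]), array([596.2, 242.2,  42. ])]
[array([615.7,  30.1,  32. ]), array([616. ,  30.2,  36. ]), array([616.4,  30.2,  42. ])]
```

View pics/c.png

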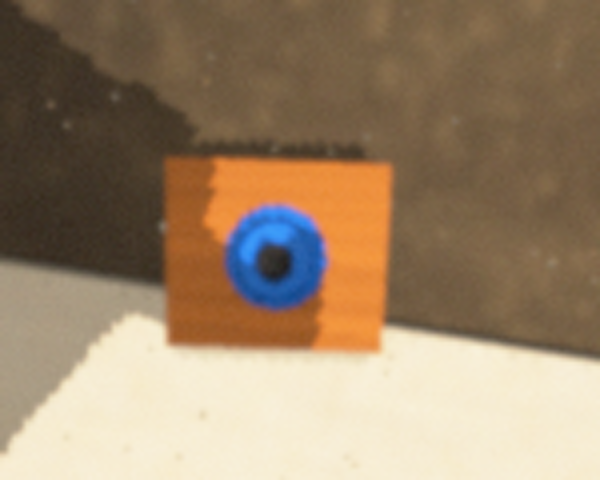

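The crop shows the rivet upright in the block, with the flange centre at about pixel (248.6, 123.9) and the black pin in the middle. Next I'll move over it for a second view.

```bash
python3 -c "
from h import *
go([616,30,100])"
python3 -m jog '[{"tx":19,"ty":-1.5,"tz":19,"ax":0,"ay":0,"az":0,"jaw":0},{"tx":19,"ty":-1.5,"tz":19,"ax":0,"ay":0,"az":0,"jaw":0},{"tx":19,"ty":-1.5,"tz":20,"ax":0,"ay":0,"az":0,"jaw":0},{"tx":0,"ty":0,"tz":0,"ax":0,"ay":0,"az":0,"jaw":0}]' | tail -n +2 | head -3
python3 - <<'E'
from h import *
np.set_printoptions(precision=1,suppress=True)
go([616,30,100]);c=look(["rivet_grip"]);print(c["fx"],c["cx"],c["cy"])
for a,e in blue(c): print([at_z(c,e[0],z) for z in (32,36,42)],at_depth(c,e[0]))
r=place_of("rivet_grip","wrist")
save(c,"d.png")
E
```

```text
t 3.02 pos [564.8  -0.8 158.6] F [-1.1 -0.1 -0.9] w 0.5021415525178193 shift [59.3 -7.1 58.6] x [ 0.912  0.41  -0.   ] z [-0. -0. -1.]
eef_pos: [614.7, 27.3, 99.1]
ee_rot: [-0.0, 0.978, 0.21, -0.001]
force: [0.6, 0.8, 0.5]
t 3.52 pos [614.7  27.3  99.1] F [0.6 0.8 0.5] w 0.49889164188020996 shift [ 2.3 -2.  -0.9] x [ 0.9  0.4 -0. ] z [-0.  0. -1.]
rivet_grip [253.2 193.2] 0.91 depth [618.1  30.7  48.7] ray [[614.4, 29.2, 36.0], [616.7, 30.1, 44.0]]
271.3227669496101 255.7802206716467 191.1822261168761
blue [0, 98, 27, 35, 741] [ 11.6 116. ] ((8.492430686950684, 115.30085754394531), (30.090316772460938, 38.9233512878418), 132.21957397460938)
blue [239, 177, 28, 27, 539] [252.8 189.5] ((252.7743377685547, 190.17361450195312), (27.156023025512695, 27.839630126953125), 87.28024291992188)
[array([591.2, 249.3,  32. ]), array([592.8, 246.1,  36. ]), array([595.1, 241.4,  42. ])] [601.1 229.2  57.4]
[array([615.7,  30.3,  32. ]), array([616.9,  30.7,  36. ]), array([618.6,  31.4,  42. ])] [618.9  31.5  43.2]
```

View pics/d.png

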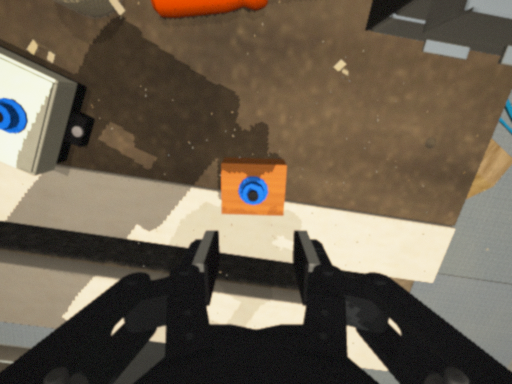

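Both views put the flange axis at (615.7, 30.2) at z≈32, which is within a millimetre of what the geometry requires. Now I'll descend and grip the collar just above the flange.

```bash
python3 -m jog '[{"tx":2.1,"ty":-2.2,"tz":15,"ax":0,"ay":0,"az":0,"jaw":0},{"tx":0,"ty":0,"tz":20,"ax":0,"ay":0,"az":0,"jaw":0},{"tx":0,"ty":0,"tz":15,"ax":0,"ay":0,"az":0,"jaw":0},{"tx":0,"ty":0,"tz":10,"ax":0,"ay":0,"az":0,"jaw":0},{"tx":0,"ty":0,"tz":0,"ax":0,"ay":0,"az":0,"jaw":0}]'
python3 -c "
from h import *
go([615.7,30.2,34.5])"
```

```text
time_s: 4.3
eef_pos: [616.0, 30.4, 39.9]
ee_rot: [-0.0, 0.978, 0.21, -0.001]
force: [-0.1, -0.2, -0.9]
grip_width: 0.499
grip_force: 0.0
t 4.3 pos [616.   30.4  39.9] F [-0.1 -0.2 -0.9] w 0.4992235593161357 shift [-0.3  0.1  5.4] x [ 0.912  0.411 -0.001] z [-0.001  0.    -1.   ]
```

```bash
python3 -m jog '[{"tx":0,"ty":0,"tz":5,"ax":0,"ay":0,"az":0,"jaw":0},{"tx":0,"ty":0,"tz":0,"ax":0,"ay":0,"az":0,"jaw":0.3},{"tx":0,"ty":0,"tz":0,"ax":0,"ay":0,"az":0,"jaw":0.5},{"tx":0,"ty":0,"tz":0,"ax":0,"ay":0,"az":0,"jaw":1},{"tx":0,"ty":0,"tz":0,"ax":0,"ay":0,"az":0,"jaw":1}]' 50
python3 -m jog '[{"tx":0,"ty":0,"tz":0,"ax":0,"ay":0,"az":0,"jaw":1},{"tx":0,"ty":0,"tz":0,"ax":0,"ay":0,"az":0,"jaw":1}]'
```

```text
time_s: 4.92
eef_pos: [616.4, 30.4, 35.6]
ee_rot: [0.0, 0.978, 0.21, 0.0]
force: [0.4, -0.8, 0.4]
grip_width: 0.003
grip_force: 0.0
time_s: 5.18
eef_pos: [616.3, 30.4, 35.5]
ee_rot: [-0.0, 0.978, 0.21, 0.0]
force: [-0.3, -0.2, 0.3]
grip_width: 0.003
grip_force: 0.0
```

The jaw shut on nothing, so I'll look.

Run:
```python
from h import *
np.set_printoptions(precision=1,suppress=True)
c=look(["rivet_grip","drilled_block"]); blue(c)
t=cap("top"); t2=cap("scene")
cv2.imwrite("pics/e.png",np.hstack([cv2.resize(c["color"][100:340,130:450],None,fx=1.6,fy=1.6),cv2.resize(t2["color"][110:240,250:390],(414,384),interpolation=cv2.INTER_CUBIC)])[:,:800,::-1])
```

```text
rivet_grip [255.3 225. ] 0.78 depth [619.4  31.5  48.6] ray [[614.1, 29.2, 36.0], [617.4, 30.7, 44.0]]
drilled_block [253.7 202.5] 0.96 depth [627.   36.2  30.1] ray [[629.0, 37.0, 36.0], [631.6, 38.1, 44.0]]
blue [237, 203, 37, 30, 792] [254.7 216.5] ((254.7884979248047, 219.58221435546875), (34.5749626159668, 37.114131927490234), 96.2450942993164)
```

View pics/e.png

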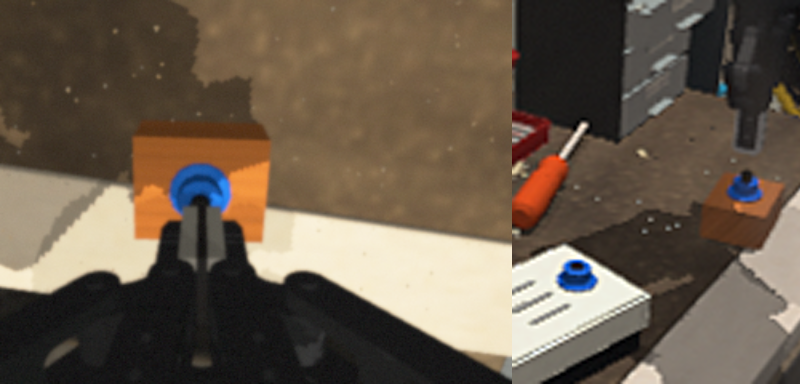

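The scene crop (right) shows the shut fingertips clear above the pin, although the reported TCP is at z=35.5. I'll project the TCP into the pictures and measure where the tips are.

Run:
```python
from h import *
np.set_printoptions(precision=1,suppress=True)
def proj(c,P):
    q=np.linalg.inv(c["wfc"])@np.append(P,1); return np.array([c["cx"]+c["fx"]*q[0]/-q[2],c["cy"]-c["fy"]*q[1]/-q[2],-q[2]])
s=sense();c=cap("wrist");p=np.array(s["eef_pos"]);print(p,s["joints"])
for dz in (0,10,20,30): print("wrist tcp+",dz,proj(c,p+[0,0,dz]))
print("rivet pin top",proj(c,[615.7,30.2,50]))
for v in range(205,300,6): print(v,c["color"][v,255],at_depth(c,(255,v)))
t=cap("scene")
for dz in (0,10,20,30): print("scene tcp+",dz,proj(t,p+[0,0,dz]))
r=blue(t);print("rivet",proj(t,[615.7,30.2,32]))
```

```text
[616.3  30.4  35.5] [-0.1  0.7  1.4  0.   1.1  1. ]
wrist tcp+ 0 [255.  221.5 189.9]
wrist tcp+ 10 [254.9 227.5 180.3]
wrist tcp+ 20 [254.9 234.3 170.8]
wrist tcp+ 30 [254.8 241.8 161.2]
rivet pin top [254.9 231.4 176.2]
205 [ 35  95 173] [626.4  35.   32.3]
211 [13 46 92] [624.1  33.9  37.4]
217 [ 28  88 165] [621.8  32.9  41.9]
223 [ 8 14 14] [619.   31.6  44.8]
229 [20 17 17] [626.6  34.9  71.6]
235 [25 22 23] [626.7  35.   79.3]
241 [22 19 19] [626.8  35.   86.3]
247 [20 20 16] [626.7  34.9  92.2]
253 [22 18 20] [626.8  35.   98.1]
259 [20 21 19] [626.9  35.  103.4]
265 [34 32 27] [625.2  34.2 105.4]
271 [36 34 35] [622.5  33.  105.6]
277 [33 30 31] [619.4  31.6 105.2]
283 [37 32 31] [616.5  30.3 105.1]
289 [32 31 24] [613.5  29.  105.1]
295 [37 35 30] [610.6  27.7 105.2]
scene tcp+ 0 [327.1 172.5 937.1]
scene tcp+ 10 [327.5 168.7 931.9]
scene tcp+ 20 [328.  164.9 926.7]
scene tcp+ 30 [328.4 161.1 921.5]
blue [265, 198, 14, 10, 98] [271.6 203.2] ((271.3889465332031, 203.25839233398438), (10.561629295349121, 13.281304359436035), 95.5456314086914)
blue [323, 170, 11, 8, 68] [328.2 173.8] ((328.2976379394531, 173.41873168945312), (8.943351745605469, 10.756925582885742), 93.89411926269531)
rivet [327.2 173.8 938.7]
```

The rivet hasn't moved. The wrist depth shows the finger front faces ending near z≈68 and the scene view puts the tip at row 161, so the real shut tips are about 31 mm above the reported TCP. I'll measure that edge more finely, then open and look again.

```bash
python3 - <<'E'
from h import *
c=cap("wrist");W=c["wfc"]
for u in (250,253,257,260):
    o=[]
    for v in range(222,233):
        d=c["depth"][v,u];a,r=ray(c,(u,v)); o.append(round(float((a+r*d)[2]),1))
    print(u,o)
E
python3 -m jog '[{"tx":0,"ty":0,"tz":-10,"ax":0,"ay":0,"az":0,"jaw":0},{"tx":0,"ty":0,"tz":-10,"ax":0,"ay":0,"az":0,"jaw":0},{"tx":0,"ty":0,"tz":0,"ax":0,"ay":0,"az":0,"jaw":0},{"tx":0,"ty":0,"tz":0,"ax":0,"ay":0,"az":0,"jaw":0}]'
python3 - <<'E'
from h import *
s=sense();c=cap("wrist");v,u=np.mgrid[150:300,180:330];D=c["depth"][150:300,180:330]
d=np.stack([(u-c["cx"])/c["fx"],-(v-c["cy"])/c["fy"],-np.ones(u.shape)],-1)*D[...,None]
W=np.linalg.inv(T_tool(s))@c["wfc"]
P=(d@W[:3,:3].T+W[:3,3])[D>0]; m=(abs(P[:,0]-11)<2)&(P[:,2]<-10)
P=P[m];print(s["eef_pos"],len(P))
for L in (P[P[:,1]<0],P[P[:,1]>0]): print(np.round(L.min(0),1),np.round(L.max(0),1), np.round(np.sort(L[:,2])[-5:],1))
E
```

```text
250 [40.8, 42.6, 44.6, 48.0, 48.4, 49.3, 48.4, 72.3, 72.6, 75.5, 75.4]
253 [42.8, 45.5, 47.9, 49.0, 48.9, 48.9, 48.5, 71.2, 74.1, 74.5, 75.3]
257 [42.9, 44.0, 47.9, 48.1, 49.4, 48.0, 48.4, 72.8, 73.3, 74.5, 75.8]
260 [41.6, 41.1, 41.1, 42.0, 47.1, 47.9, 48.4, 72.4, 73.7, 74.7, 76.6]
time_s: 6.08
eef_pos: [616.2, 30.4, 55.5]
ee_rot: [-0.0, 0.978, 0.21, -0.0]
force: [-0.7, -0.6, -0.3]
grip_width: 0.498
grip_force: 0.0
[616.22078583  30.42412153  55.45177348] 1996
[  9.1 -31.8 -93.1] [ 13.  -19.3 -37.4] [-38.2 -38.1 -38.1 -38.1 -37.4]
[  9.   20.  -93.1] [ 13.   31.7 -37.1] [-38.6 -38.4 -38.4 -38.3 -37.1]
```

The tips sit about 35 mm behind the reported TCP, and about 2.5 mm more when half open, so the frame is off along tool z. It is centred sideways. I'll go down around the rivet, feel for the block top, and set the grip height from there.

```bash
python3 -m jog '[{"tx":-0.5,"ty":0,"tz":15,"ax":0,"ay":0,"az":0,"jaw":0},{"tx":0,"ty":0,"tz":20,"ax":0,"ay":0,"az":0,"jaw":0},{"tx":0,"ty":0,"tz":12,"ax":0,"ay":0,"az":0,"jaw":0},{"tx":0,"ty":0,"tz":7,"ax":0,"ay":0,"az":0,"jaw":0},{"tx":0,"ty":0,"tz":0,"ax":0,"ay":0,"az":0,"jaw":0}]'
python3 -m jog '[{"tx":0,"ty":0,"tz":1,"ax":0,"ay":0,"az":0,"jaw":0},{"tx":0,"ty":0,"tz":0,"ax":0,"ay":0,"az":0,"jaw":0}]'
python3 -m jog '[{"tx":0,"ty":0,"tz":1,"ax":0,"ay":0,"az":0,"jaw":0},{"tx":0,"ty":0,"tz":0,"ax":0,"ay":0,"az":0,"jaw":0}]'
```

```text
time_s: 6.75
eef_pos: [615.7, 30.2, 1.1]
ee_rot: [-0.0, 0.978, 0.21, -0.0]
force: [0.0, 0.7, -0.0]
grip_width: 0.497
grip_force: 0.0
time_s: 7.0
eef_pos: [616.1, 30.2, 0.9]
ee_rot: [0.0, 0.978, 0.21, 0.0]
force: [-0.1, -0.8, 0.3]
grip_width: 0.496
grip_force: 0.0
time_s: 7.25
eef_pos: [615.9, 30.2, -0.5]
ee_rot: [0.0, 0.978, 0.21, 0.0]
force: [-0.1, -0.1, 0.2]
grip_width: 0.497
grip_force: 0.0
```

```bash
f(){ grep -E "eef_pos|force:"|tr '\n' ' '; echo; }
python3 -m jog '[{"tx":0,"ty":0,"tz":1,"ax":0,"ay":0,"az":0,"jaw":0},{"tx":0,"ty":0,"tz":0,"ax":0,"ay":0,"az":0,"jaw":0}]'|f
python3 -m jog '[{"tx":0,"ty":0,"tz":1,"ax":0,"ay":0,"az":0,"jaw":0},{"tx":0,"ty":0,"tz":0,"ax":0,"ay":0,"az":0,"jaw":0}]'|f
python3 -m jog '[{"tx":0,"ty":0,"tz":1,"ax":0,"ay":0,"az":0,"jaw":0},{"tx":0,"ty":0,"tz":0,"ax":0,"ay":0,"az":0,"jaw":0}]'|f
```

```text
eef_pos: [615.8, 30.2, -1.6] force: [0.3, -0.1, -0.1] grip_force: 0.0 
eef_pos: [615.8, 30.2, -2.6] force: [-0.3, -0.2, 0.2] grip_force: 0.0 
eef_pos: [615.8, 30.2, -3.6] force: [-0.9, -0.6, -0.6] grip_force: 0.0
```

```bash
f(){ grep -E "eef_pos|force:"|tr '\n' ' '; echo; }
python3 -m jog '[{"tx":0,"ty":0,"tz":1,"ax":0,"ay":0,"az":0,"jaw":0},{"tx":0,"ty":0,"tz":0,"ax":0,"ay":0,"az":0,"jaw":0}]'|f
python3 -m jog '[{"tx":0,"ty":0,"tz":1,"ax":0,"ay":0,"az":0,"jaw":0},{"tx":0,"ty":0,"tz":0,"ax":0,"ay":0,"az":0,"jaw":0}]'|f
python3 -m jog '[{"tx":0,"ty":0,"tz":0.7,"ax":0,"ay":0,"az":0,"jaw":0},{"tx":0,"ty":0,"tz":0,"ax":0,"ay":0,"az":0,"jaw":0}]'|f
```

```text
eef_pos: [615.8, 30.2, -4.6] force: [-0.6, 1.2, 0.8] grip_force: 0.0 
eef_pos: [615.9, 30.2, -4.6] force: [-3.7, 0.3, 7.8] grip_force: 3.9 
eef_pos: [615.9, 30.2, -4.6] force: [-5.8, 0.2, 13.1] grip_force: 6.7
```

The tips touched the block top (z=30) at a reported z of −4.6, so the offset is 34.6 mm half open and about 32.5 mm at a 20 mm opening. I'll raise to z≈2.5 and close.

```bash
python3 -m jog '[{"tx":0,"ty":0,"tz":-9,"ax":0,"ay":0,"az":0,"jaw":0},{"tx":0,"ty":0,"tz":0,"ax":0,"ay":0,"az":0,"jaw":0.3},{"tx":0,"ty":0,"tz":0,"ax":0,"ay":0,"az":0,"jaw":0.45},{"tx":0,"ty":0,"tz":0,"ax":0,"ay":0,"az":0,"jaw":1},{"tx":0,"ty":0,"tz":0,"ax":0,"ay":0,"az":0,"jaw":1}]' 50
python3 -m jog '[{"tx":0,"ty":0,"tz":0,"ax":0,"ay":0,"az":0,"jaw":1},{"tx":0,"ty":0,"tz":0,"ax":0,"ay":0,"az":0,"jaw":1}]'
```

```text
time_s: 9.38
eef_pos: [615.8, 30.2, 2.7]
ee_rot: [-0.0, 0.978, 0.21, -0.0]
force: [-1.3, 0.1, 1.7]
grip_width: 0.198
grip_force: 48.8
time_s: 9.62
eef_pos: [615.8, 30.2, 2.7]
ee_rot: [-0.0, 0.978, 0.21, -0.0]
force: [-0.1, -1.0, 1.6]
grip_width: 0.199
grip_force: 48.8
```

```bash
python3 -m jog '[{"tx":0,"ty":0,"tz":-5,"ax":0,"ay":0,"az":0,"jaw":1},{"tx":0,"ty":0,"tz":-15,"ax":0,"ay":0,"az":0,"jaw":1},{"tx":0,"ty":0,"tz":-20,"ax":0,"ay":0,"az":0,"jaw":1},{"tx":0,"ty":0,"tz":-20,"ax":0,"ay":0,"az":0,"jaw":1},{"tx":0,"ty":0,"tz":-20,"ax":0,"ay":0,"az":0,"jaw":1}]'
python3 - <<'E'
from h import *
np.set_printoptions(precision=1,suppress=True)
go([560,290,83]); 
t=cap("scene");save(t,"f.png",(200,100,400,250),3)
r=place_of("cover_hole","top"); t=cap("top");print(r[:1]and at_z(t,r[0]["centre"],46),r and r[0]["conf"])
E
```

```text
time_s: 10.25
eef_pos: [616.0, 30.2, 84.6]
ee_rot: [0.0, 0.978, 0.21, 0.001]
force: [-0.3, -0.1, -0.9]
grip_width: 0.197
grip_force: 48.8
t 10.25 pos [616.   30.2  84.6] F [-0.3 -0.1 -0.9] w 0.19701175878508992 shift [  55.8 -259.9    1.5] x [0.9 0.4 0. ] z [ 0. -0. -1.]
[597.2 333.5  46. ] 0.72
```

View pics/f.png

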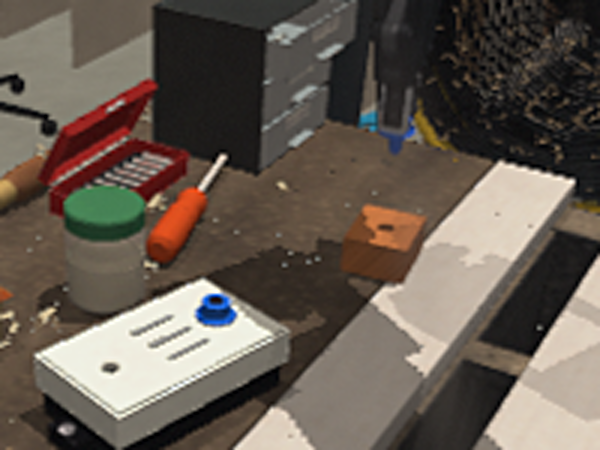

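The rivet is lifted, hanging upright from the fingertips at crop (395,140), and the block is empty. The empty hole is at crop (109,368), scene pixel about (236.3, 222.7). Moving beside it for a close look.

```bash
python3 -m jog '[{"tx":9,"ty":-40,"tz":0,"ax":0,"ay":0,"az":0,"jaw":1},{"tx":12,"ty":-55,"tz":0,"ax":0,"ay":0,"az":0,"jaw":1},{"tx":12,"ty":-55,"tz":0,"ax":0,"ay":0,"az":0,"jaw":1},{"tx":12,"ty":-55,"tz":0,"ax":0,"ay":0,"az":0,"jaw":1},{"tx":11,"ty":-55,"tz":0,"ax":0,"ay":0,"az":0,"jaw":1}]'
python3 -m jog '[{"tx":0,"ty":0,"tz":0,"ax":0,"ay":0,"az":0,"jaw":1},{"tx":0,"ty":0,"tz":0,"ax":0,"ay":0,"az":0,"jaw":1}]'|head -2
python3 - <<'E'
from h import *
np.set_printoptions(precision=1,suppress=True)
go([600,328,83]); c=look(["cover_hole"]);r=place_of("cover_hole","wrist")
u,v=np.round(r[0]["centre"]).astype(int) if r else (256,150)
# dark hole centroid on the white cover
g=cv2.cvtColor(c["color"],cv2.COLOR_RGB2GRAY);w=g[v-14:v+15,u-14:u+15];m=(w<110).astype(np.uint8)
n,l,st,ce=cv2.connectedComponentsWithStats(m);print(st[1:].tolist(),[ (ce[i]+[u-14,v-14]) for i in range(1,n)])
i=min(range(1,n),key=lambda i:abs(ce[i]-14).sum());p=ce[i]+[u-14,v-14]
for z in(42,45,48): print(at_z(c,p,z))
D=c["depth"];print("cover z",[at_depth(c,(u+a,v+b)) for a,b in((14,0),(-14,0),(0,14),(0,-14))])
np.save("o2.npy",np.array(ray(c,p)));save(c,"g.png")
E
```

```text
time_s: 11.02
eef_pos: [559.0, 291.8, 82.0]
ee_rot: [0.0, 0.978, 0.21, -0.001]
force: [0.5, -0.7, -0.5]
grip_width: 0.193
grip_force: 48.9
time_s: 11.28
eef_pos: [559.8, 289.7, 82.1]
t 11.28 pos [559.8 289.7  82.1] F [ 0.3  0.8 -0.3] w 0.19591414044233074 shift [ 52.4 -18.3  -1. ] x [ 0.9  0.4 -0. ] z [-0. -0. -1.]
cover_hole [231.1 138. ] 0.61 depth [596.7 329.7  13.3] ray [[599.8, 328.8, 36.0], [600.9, 328.5, 44.0]]
[[8, 10, 14, 14, 162]] [array([231.6, 140.4])]
[599.1 327.5  42. ]
[599.5 327.4  45. ]
[600.  327.3  48. ]
cover z [array([605.5, 318.7,  45.4]), array([596.7, 338.4,  45.6]), array([591.1, 324.4,  45.1]), array([610.8, 332.6,  45.2])]
```

View pics/g.png

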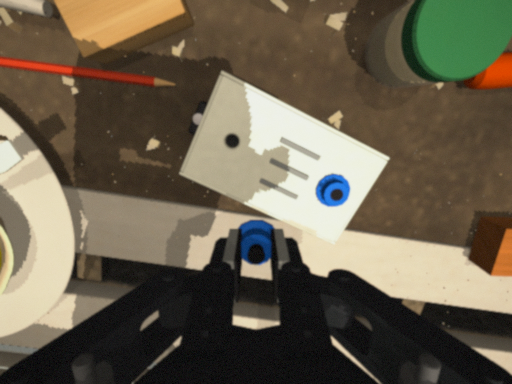

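The hole is at pixel (231.6, 140.4), about (599.5, 327.4), with the cover top at 45.3. The held rivet is at (257,235). I'll move most of the way and measure again as a second view.

```bash
python3 -m jog '[{"tx":15,"ty":-9,"tz":0,"ax":0,"ay":0,"az":0,"jaw":1},{"tx":15,"ty":-9,"tz":0,"ax":0,"ay":0,"az":0,"jaw":1},{"tx":0,"ty":0,"tz":0,"ax":0,"ay":0,"az":0,"jaw":1},{"tx":0,"ty":0,"tz":0,"ax":0,"ay":0,"az":0,"jaw":1}]'|head -2
python3 - <<'E'
from h import *
np.set_printoptions(precision=1,suppress=True)
c=look(["cover_hole"]);r=place_of("cover_hole","wrist")
u,v=np.round(r[0]["centre"]).astype(int)
g=cv2.cvtColor(c["color"],cv2.COLOR_RGB2GRAY);w=g[v-14:v+15,u-14:u+15];m=(w<110).astype(np.uint8)
n,l,st,ce=cv2.connectedComponentsWithStats(m);print(st[1:].tolist())
i=min(range(1,n),key=lambda i:abs(ce[i]-14).sum());p=ce[i]+[u-14,v-14];print(p)
for z in(42,45.3,48): print(at_z(c,p,z))
o=np.load("o2.npy");print("tri",tri([tuple(o),ray(c,p)]))
go(at_z(c,p,45.3)*[1,1,0]+[0,0,45])
E
```

```text
time_s: 11.92
eef_pos: [579.8, 318.0, 82.6]
cover_hole [252.1 178.4] 0.69 depth [590.6 325.9  13.4] ray [[596.1, 328.1, 36.0], [598.0, 328.8, 44.0]]
[[10, 8, 13, 12, 135]]
[254.1 177.5]
[598.9 327.4  42. ]
[599.6 327.7  45.3]
[600.3 328.   48. ]
tri [599.2 327.5  43.2]
t 12.07 pos [579.8 318.4  82.9] F [-0.8  0.2 -0.1] w 0.19892905479822298 shift [21.9 -0.4 37.9] x [ 0.9  0.4 -0. ] z [-0. -0. -1.]
```

Both views agree on the hole at (599.5, 327.5, about 45). Moving over it and starting down.

```bash
f(){ grep -E "eef_pos|force"|tr '\n' ' '; echo; }
python3 -m jog '[{"tx":11,"ty":-0.3,"tz":5,"ax":0,"ay":0,"az":0,"jaw":1},{"tx":10.8,"ty":0,"tz":15,"ax":0,"ay":0,"az":0,"jaw":1},{"tx":0,"ty":0,"tz":15,"ax":0,"ay":0,"az":0,"jaw":1},{"tx":0,"ty":0,"tz":8,"ax":0,"ay":0,"az":0,"jaw":1},{"tx":0,"ty":0,"tz":0,"ax":0,"ay":0,"az":0,"jaw":1}]'|f
python3 -m jog '[{"tx":0,"ty":0,"tz":1.5,"ax":0,"ay":0,"az":0,"jaw":1},{"tx":0,"ty":0,"tz":1.5,"ax":0,"ay":0,"az":0,"jaw":1},{"tx":0,"ty":0,"tz":0,"ax":0,"ay":0,"az":0,"jaw":1}]'|f
python3 -m jog '[{"tx":0,"ty":0,"tz":1.5,"ax":0,"ay":0,"az":0,"jaw":1},{"tx":0,"ty":0,"tz":0,"ax":0,"ay":0,"az":0,"jaw":1}]'|f
```

```text
eef_pos: [599.1, 328.0, 39.3] force: [-0.2, -0.3, 0.2] grip_force: 48.9 
eef_pos: [599.7, 328.3, 36.9] force: [-0.7, -0.2, -0.5] grip_force: 48.9 
eef_pos: [599.6, 328.2, 35.2] force: [-0.3, -0.2, -0.1] grip_force: 48.9
```

```bash
f(){ grep -E "eef_pos|force"|tr '\n' ' '; echo; }
python3 -m jog '[{"tx":-0.3,"ty":0.5,"tz":1,"ax":0,"ay":0,"az":0,"jaw":1},{"tx":0,"ty":0,"tz":0,"ax":0,"ay":0,"az":0,"jaw":1}]'|f
python3 -m jog '[{"tx":0,"ty":0,"tz":1,"ax":0,"ay":0,"az":0,"jaw":1},{"tx":0,"ty":0,"tz":0,"ax":0,"ay":0,"az":0,"jaw":1}]'|f
python3 -m jog '[{"tx":0,"ty":0,"tz":1,"ax":0,"ay":0,"az":0,"jaw":1},{"tx":0,"ty":0,"tz":0,"ax":0,"ay":0,"az":0,"jaw":1}]'|f
```

```text
eef_pos: [599.6, 327.6, 34.2] force: [1.1, 0.3, -0.3] grip_force: 48.9 
eef_pos: [599.6, 327.6, 33.2] force: [0.8, -0.8, -0.2] grip_force: 48.9 
eef_pos: [599.6, 327.6, 32.2] force: [0.4, 0.5, 0.6] grip_force: 48.9
```

```bash
f(){ grep -E "eef_pos|force"|tr '\n' ' '; echo; }
python3 -m jog '[{"tx":0,"ty":0,"tz":1,"ax":0,"ay":0,"az":0,"jaw":1},{"tx":0,"ty":0,"tz":0,"ax":0,"ay":0,"az":0,"jaw":1}]'|f
python3 -m jog '[{"tx":0,"ty":0,"tz":1,"ax":0,"ay":0,"az":0,"jaw":1},{"tx":0,"ty":0,"tz":0,"ax":0,"ay":0,"az":0,"jaw":1}]'|f
python3 -m jog '[{"tx":0,"ty":0,"tz":2,"ax":0,"ay":0,"az":0,"jaw":1},{"tx":0,"ty":0,"tz":0,"ax":0,"ay":0,"az":0,"jaw":1}]'|f
```

```text
eef_pos: [599.6, 327.7, 31.2] force: [-0.1, -0.1, 0.8] grip_force: 48.9 
eef_pos: [599.5, 327.7, 30.2] force: [-0.3, -0.1, -0.2] grip_force: 48.9 
eef_pos: [599.5, 327.7, 28.1] force: [0.6, 1.0, -0.4] grip_force: 48.9
```

The shank is in the hole with no resistance, so I'll carry on down to the flange.

```bash
f(){ grep -E "eef_pos|force"|tr '\n' ' '; echo; }
python3 -m jog '[{"tx":0,"ty":0,"tz":2,"ax":0,"ay":0,"az":0,"jaw":1},{"tx":0,"ty":0,"tz":2,"ax":0,"ay":0,"az":0,"jaw":1},{"tx":0,"ty":0,"tz":2,"ax":0,"ay":0,"az":0,"jaw":1},{"tx":0,"ty":0,"tz":0,"ax":0,"ay":0,"az":0,"jaw":1}]'|f
python3 -m jog '[{"tx":0,"ty":0,"tz":1.5,"ax":0,"ay":0,"az":0,"jaw":1},{"tx":0,"ty":0,"tz":0,"ax":0,"ay":0,"az":0,"jaw":1}]'|f
python3 -m jog '[{"tx":0,"ty":0,"tz":1,"ax":0,"ay":0,"az":0,"jaw":1},{"tx":0,"ty":0,"tz":0,"ax":0,"ay":0,"az":0,"jaw":1}]'|f
python3 -m jog '[{"tx":0,"ty":0,"tz":0.5,"ax":0,"ay":0,"az":0,"jaw":1},{"tx":0,"ty":0,"tz":0,"ax":0,"ay":0,"az":0,"jaw":1}]'|f
```

```text
eef_pos: [599.5, 327.6, 22.0] force: [-0.3, 0.0, -0.3] grip_force: 48.9 
eef_pos: [599.5, 327.6, 20.7] force: [0.2, 1.0, -0.7] grip_force: 48.9 
eef_pos: [599.6, 327.7, 19.8] force: [-0.1, 0.8, 0.5] grip_force: 48.9 
eef_pos: [599.6, 327.7, 19.3] force: [-0.5, -0.2, 0.4] grip_force: 48.9
```

```bash
f(){ grep -E "eef_pos|force"|tr '\n' ' '; echo; }
python3 -m jog '[{"tx":0,"ty":0,"tz":0.7,"ax":0,"ay":0,"az":0,"jaw":1},{"tx":0,"ty":0,"tz":0,"ax":0,"ay":0,"az":0,"jaw":1}]'|f
python3 -m jog '[{"tx":0,"ty":0,"tz":0.5,"ax":0,"ay":0,"az":0,"jaw":1},{"tx":0,"ty":0,"tz":0,"ax":0,"ay":0,"az":0,"jaw":1}]'|f
python3 -m jog '[{"tx":0,"ty":0,"tz":0.5,"ax":0,"ay":0,"az":0,"jaw":1},{"tx":0,"ty":0,"tz":0,"ax":0,"ay":0,"az":0,"jaw":1}]'|f
```

```text
eef_pos: [599.6, 327.6, 18.5] force: [-0.5, 0.4, -0.0] grip_force: 48.9 
eef_pos: [599.6, 327.7, 18.3] force: [-1.5, 0.4, 0.9] grip_force: 49.1 
eef_pos: [599.7, 327.7, 18.0] force: [-1.6, 0.6, 4.9] grip_force: 49.3
```

The flange touched down at z≈18.2, where predicted. Now I'll release, rise, and shut the fingers above the pin.

```bash
f(){ grep -E "eef_pos|force|width"|tr '\n' ' '; echo; }
python3 -m jog '[{"tx":0,"ty":0,"tz":-0.3,"ax":0,"ay":0,"az":0,"jaw":0.3},{"tx":0,"ty":0,"tz":0,"ax":0,"ay":0,"az":0,"jaw":0.1},{"tx":0,"ty":0,"tz":-3,"ax":0,"ay":0,"az":0,"jaw":0.1},{"tx":0,"ty":0,"tz":-12,"ax":0,"ay":0,"az":0,"jaw":0.1},{"tx":0,"ty":0,"tz":-20,"ax":0,"ay":0,"az":0,"jaw":0.1}]' 40|f
python3 -m jog '[{"tx":0,"ty":0,"tz":0,"ax":0,"ay":0,"az":0,"jaw":1},{"tx":0,"ty":0,"tz":0,"ax":0,"ay":0,"az":0,"jaw":1},{"tx":0,"ty":0,"tz":0,"ax":0,"ay":0,"az":0,"jaw":1},{"tx":0,"ty":0,"tz":0,"ax":0,"ay":0,"az":0,"jaw":1}]'|f
python3 - <<'E'
from h import *
np.set_printoptions(precision=1,suppress=True)
go([599.6,327.6,36]);c=cap("wrist"); s=cap("scene")
for n,k in (("wrist",c),("scene",s)): print(n);blue(k)
cv2.imwrite("pics/i.png",np.hstack([cv2.resize(c["color"][130:290,170:340],(400,376)),cv2.resize(s["color"][170:264,190:290],(400,376),interpolation=cv2.INTER_CUBIC)])[:,:,::-1])
E
```

```text
eef_pos: [599.5, 327.6, 53.9] force: [-1.5, 0.0, 0.8] grip_width: 0.45 grip_force: 0.0 
eef_pos: [599.4, 327.6, 52.4] force: [0.2, 0.5, 0.2] grip_width: 0.004 grip_force: 0.0 
t 17.95 pos [599.4 327.6  52.4] F [0.2 0.5 0.2] w 0.0038288839958240213 shift [ 0.2  0.1 16.4] x [ 0.9  0.4 -0. ] z [-0. -0. -1.]
wrist
blue [344, 251, 36, 35, 889] [361.5 266.8] ((362.0265808105469, 267.70556640625), (34.33645248413086, 36.62456130981445), 108.13920593261719)
blue [238, 201, 37, 30, 801] [255.8 215.1] ((255.66812133789062, 218.09774780273438), (34.793922424316406, 36.9177360534668), 81.42469024658203)
scene
blue [230, 215, 14, 11, 113] [236.4 220.4] ((236.35020446777344, 219.9617462158203), (11.018898010253906, 13.865205764770508), 83.92878723144531)
blue [265, 198, 14, 10, 98] [271.6 203.2] ((271.3889465332031, 203.25839233398438), (10.561629295349121, 13.281304359436035), 95.5456314086914)
```

View pics/i.png

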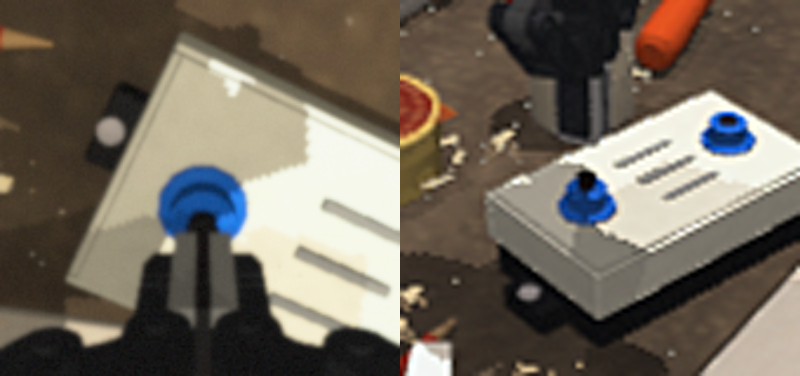

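The rivet is seated with the flange flat at crop (587,205), the pin is up, and the shut fingertips are centred over it. Now approaching the pin.

```bash
f(){ grep -E "eef_pos|force:"|tr '\n' ' '; echo; }
python3 -m jog '[{"tx":0,"ty":0,"tz":6,"ax":0,"ay":0,"az":0,"jaw":1},{"tx":0,"ty":0,"tz":6,"ax":0,"ay":0,"az":0,"jaw":1},{"tx":0,"ty":0,"tz":3,"ax":0,"ay":0,"az":0,"jaw":1},{"tx":0,"ty":0,"tz":0,"ax":0,"ay":0,"az":0,"jaw":1}]'|f
for i in 1; do :; done
python3 -m jog '[{"tx":0,"ty":0,"tz":1,"ax":0,"ay":0,"az":0,"jaw":1},{"tx":0,"ty":0,"tz":0,"ax":0,"ay":0,"az":0,"jaw":1}]'|f
python3 -m jog '[{"tx":0,"ty":0,"tz":1,"ax":0,"ay":0,"az":0,"jaw":1},{"tx":0,"ty":0,"tz":0,"ax":0,"ay":0,"az":0,"jaw":1}]'|f
python3 -m jog '[{"tx":0,"ty":0,"tz":1,"ax":0,"ay":0,"az":0,"jaw":1},{"tx":0,"ty":0,"tz":0,"ax":0,"ay":0,"az":0,"jaw":1}]'|f
```

```text
eef_pos: [599.4, 327.6, 37.5] force: [0.0, -0.5, -0.1] grip_force: 0.0 
eef_pos: [599.6, 327.7, 37.0] force: [-0.2, 0.2, 0.2] grip_force: 0.0 
eef_pos: [599.5, 327.7, 35.9] force: [-0.8, -0.1, -0.2] grip_force: 0.0 
eef_pos: [599.5, 327.6, 34.8] force: [0.2, 0.0, -0.5] grip_force: 0.0
```

```bash
f(){ grep -E "eef_pos|force:"|tr '\n' ' '; echo; }
python3 -m jog '[{"tx":0,"ty":0,"tz":1,"ax":0,"ay":0,"az":0,"jaw":1},{"tx":0,"ty":0,"tz":0,"ax":0,"ay":0,"az":0,"jaw":1}]'|f
python3 -m jog '[{"tx":0,"ty":0,"tz":0.7,"ax":0,"ay":0,"az":0,"jaw":1},{"tx":0,"ty":0,"tz":0,"ax":0,"ay":0,"az":0,"jaw":1}]'|f
python3 -m jog '[{"tx":0,"ty":0,"tz":0.7,"ax":0,"ay":0,"az":0,"jaw":1},{"tx":0,"ty":0,"tz":0,"ax":0,"ay":0,"az":0,"jaw":1}]'|f
python3 -m jog '[{"tx":0,"ty":0,"tz":0.5,"ax":0,"ay":0,"az":0,"jaw":1},{"tx":0,"ty":0,"tz":0,"ax":0,"ay":0,"az":0,"jaw":1}]'|f
```

```text
eef_pos: [599.5, 327.6, 33.8] force: [1.4, -0.2, 0.2] grip_force: 0.0 
eef_pos: [599.6, 327.6, 33.1] force: [0.7, 0.0, -0.1] grip_force: 0.0 
eef_pos: [599.5, 327.7, 32.4] force: [-0.5, -0.4, -0.4] grip_force: 0.0 
eef_pos: [599.6, 327.7, 32.1] force: [0.6, -0.4, 0.5] grip_force: 0.2
```

```bash
f(){ grep -E "eef_pos|force:"|tr '\n' ' '; echo; }
python3 -m jog '[{"tx":0,"ty":0,"tz":0.6,"ax":0,"ay":0,"az":0,"jaw":1},{"tx":0,"ty":0,"tz":0,"ax":0,"ay":0,"az":0,"jaw":1}]'|f
python3 -m jog '[{"tx":0,"ty":0,"tz":0.6,"ax":0,"ay":0,"az":0,"jaw":1},{"tx":0,"ty":0,"tz":0,"ax":0,"ay":0,"az":0,"jaw":1}]'|f
python3 -m jog '[{"tx":0,"ty":0,"tz":0.6,"ax":0,"ay":0,"az":0,"jaw":1},{"tx":0,"ty":0,"tz":0,"ax":0,"ay":0,"az":0,"jaw":1}]'|f
```

```text
eef_pos: [599.7, 327.7, 31.7] force: [-0.8, 0.2, 3.4] grip_force: 1.5 
eef_pos: [599.7, 327.7, 31.1] force: [-1.6, 0.2, 4.5] grip_force: 2.5 
eef_pos: [599.8, 327.7, 30.5] force: [-0.7, -0.1, 6.5] grip_force: 2.5
```

The cover is sliding at about 6 N. The pin caps the force near 11 N, so 1 mm steps are safe here.

```bash
f(){ grep -E "eef_pos|force:"|tr '\n' ' '; echo; }
python3 -m jog '[{"tx":0,"ty":0,"tz":1,"ax":0,"ay":0,"az":0,"jaw":1},{"tx":0,"ty":0,"tz":0,"ax":0,"ay":0,"az":0,"jaw":1}]'|f
python3 -m jog '[{"tx":0,"ty":0,"tz":1,"ax":0,"ay":0,"az":0,"jaw":1},{"tx":0,"ty":0,"tz":0,"ax":0,"ay":0,"az":0,"jaw":1}]'|f
python3 -m jog '[{"tx":0,"ty":0,"tz":1,"ax":0,"ay":0,"az":0,"jaw":1},{"tx":0,"ty":0,"tz":0,"ax":0,"ay":0,"az":0,"jaw":1}]'|f
python3 -m jog '[{"tx":0,"ty":0,"tz":1,"ax":0,"ay":0,"az":0,"jaw":1},{"tx":0,"ty":0,"tz":0,"ax":0,"ay":0,"az":0,"jaw":1}]'|f
```

```text
eef_pos: [599.7, 327.7, 29.3] force: [-0.7, -0.3, 4.3] grip_force: 2.4 
eef_pos: [599.8, 327.8, 28.8] force: [-2.8, -0.2, 8.0] grip_force: 3.7 
eef_pos: [599.8, 327.8, 28.2] force: [-3.0, -1.2, 10.7] grip_force: 5.0 
eef_pos: [599.9, 327.8, 27.3] force: [-2.5, -0.3, 10.0] grip_force: 5.2
```

```bash
f(){ grep -E "eef_pos|force:"|tr '\n' ' '; echo; }
python3 -m jog '[{"tx":0,"ty":0,"tz":1,"ax":0,"ay":0,"az":0,"jaw":1},{"tx":0,"ty":0,"tz":0,"ax":0,"ay":0,"az":0,"jaw":1}]'|f
python3 -m jog '[{"tx":0,"ty":0,"tz":1,"ax":0,"ay":0,"az":0,"jaw":1},{"tx":0,"ty":0,"tz":0,"ax":0,"ay":0,"az":0,"jaw":1}]'|f
python3 -m jog '[{"tx":0,"ty":0,"tz":1,"ax":0,"ay":0,"az":0,"jaw":1},{"tx":0,"ty":0,"tz":0,"ax":0,"ay":0,"az":0,"jaw":1}]'|f
python3 -m jog '[{"tx":0,"ty":0,"tz":1,"ax":0,"ay":0,"az":0,"jaw":1},{"tx":0,"ty":0,"tz":0,"ax":0,"ay":0,"az":0,"jaw":1}]'|f
```

```text
eef_pos: [599.9, 327.8, 26.4] force: [-3.2, -1.3, 10.2] grip_force: 5.3 
eef_pos: [599.9, 327.8, 25.3] force: [-4.8, -1.5, 10.7] grip_force: 5.3 
eef_pos: [599.9, 327.8, 24.3] force: [-4.2, -0.2, 10.9] grip_force: 5.3 
eef_pos: [599.9, 327.8, 23.3] force: [-3.1, -0.8, 10.4] grip_force: 5.3
```

```bash
f(){ grep -E "eef_pos|force:"|tr '\n' ' '; echo; }
python3 -m jog '[{"tx":0,"ty":0,"tz":0.8,"ax":0,"ay":0,"az":0,"jaw":1},{"tx":0,"ty":0,"tz":0,"ax":0,"ay":0,"az":0,"jaw":1}]'|f
python3 -m jog '[{"tx":0,"ty":0,"tz":0.6,"ax":0,"ay":0,"az":0,"jaw":1},{"tx":0,"ty":0,"tz":0,"ax":0,"ay":0,"az":0,"jaw":1}]'|f
python3 -m jog '[{"tx":0,"ty":0,"tz":0.5,"ax":0,"ay":0,"az":0,"jaw":1},{"tx":0,"ty":0,"tz":0,"ax":0,"ay":0,"az":0,"jaw":1}]'|f
```

```text
eef_pos: [599.9, 327.8, 22.5] force: [-3.6, -1.1, 10.1] grip_force: 5.3 
eef_pos: [599.9, 327.8, 21.9] force: [-3.1, -1.1, 10.7] grip_force: 5.4 
eef_pos: [599.9, 327.8, 21.4] force: [-3.4, -1.4, 11.4] grip_force: 5.4
```

```bash
f(){ grep -E "eef_pos|force:"|tr '\n' ' '; echo; }
python3 -m jog '[{"tx":0,"ty":0,"tz":0.5,"ax":0,"ay":0,"az":0,"jaw":1},{"tx":0,"ty":0,"tz":0,"ax":0,"ay":0,"az":0,"jaw":1}]'|f
python3 -m jog '[{"tx":0,"ty":0,"tz":0.4,"ax":0,"ay":0,"az":0,"jaw":1},{"tx":0,"ty":0,"tz":0,"ax":0,"ay":0,"az":0,"jaw":1}]'|f
```

```text
eef_pos: [599.9, 327.8, 21.2] force: [-4.0, -0.7, 12.3] grip_force: 6.2 
eef_pos: [599.9, 327.9, 21.0] force: [-4.3, -2.2, 13.8] grip_force: 6.9
```

```bash
f(){ grep -E "time|eef_pos|force:"|tr '\n' ' '; echo; }
python3 -m jog '[{"tx":0,"ty":0,"tz":0.4,"ax":0,"ay":0,"az":0,"jaw":1},{"tx":0,"ty":0,"tz":0,"ax":0,"ay":0,"az":0,"jaw":1}]'|f
```

```text
time_s: 24.55 eef_pos: [600.0, 327.8, 20.9] force: [-5.3, -2.6, 15.9] grip_force: 7.6
```

Force is climbing past the pin's 11 N, and the travel of about 7 mm plus the starting depth matches flush. I'll back off and check.

```bash
python3 -m jog '[{"tx":0,"ty":0,"tz":-4,"ax":0,"ay":0,"az":0,"jaw":1},{"tx":0,"ty":0,"tz":-16,"ax":0,"ay":0,"az":0,"jaw":1},{"tx":-20,"ty":0,"tz":-30,"ax":0,"ay":0,"az":0,"jaw":1},{"tx":-40,"ty":0,"tz":-20,"ax":0,"ay":0,"az":0,"jaw":1},{"tx":0,"ty":0,"tz":0,"ax":0,"ay":0,"az":0,"jaw":1}]'|head -4
python3 - <<'E'
from h import *
np.set_printoptions(precision=1,suppress=True)
c=cap("wrist"); s=cap("scene")
for n,k in (("wrist",c),("scene",s)):
    print(n)
    for a,e in blue(k):
        u,v=map(int,e[0]); o=[]
        for vv in range(v-12,v+13,2): q=at_depth(k,(u,vv)); o.append(None if q is None else round(float(q[2]),1))
        print(o)
print([at_depth(c,r["centre"]) for r in place_of("screw_jar_mid","wrist")[:1]])
i=blue(c)[0][1][0];u,v=map(int,i)
cv2.imwrite("pics/j.png",np.hstack([cv2.resize(c["color"][60:220,170:370],(400,320),interpolation=cv2.INTER_CUBIC),cv2.resize(s["color"][180:260,190:290],(400,320),interpolation=cv2.INTER_CUBIC)])[:,:,::-1])
E
```

```text
time_s: 25.18
eef_pos: [544.0, 302.7, 91.2]
ee_rot: [-0.0, 0.978, 0.21, 0.001]
force: [0.3, 0.3, 0.1]
wrist
blue [240, 111, 33, 34, 813] [256.  127.2] ((255.9639892578125, 127.35350036621094), (32.90606689453125, 34.05220413208008), 7.374126434326172)
blue [336, 160, 32, 31, 714] [351.2 175.1] ((351.6054382324219, 175.52719116210938), (30.320322036743164, 32.77330017089844), 64.96357727050781)
[46.5, 54.7, 55.5, 55.3, 55.0, 55.4, 55.2, 54.7, 54.9, 55.4, 55.3, 54.8, 54.9]
[45.8, 46.6, 50.7, 54.5, 55.5, 55.0, 54.9, 55.3, 55.4, 55.2, 54.9, 55.2, 55.3]
scene
blue [230, 215, 14, 12, 121] [236.4 221. ] ((236.31346130371094, 220.81541442871094), (11.550084114074707, 13.697972297668457), 84.82218933105469)
blue [265, 199, 14, 11, 97] [271.4 204.3] ((271.4891357421875, 204.04859924316406), (10.038368225097656, 13.363558769226074), 97.12329864501953)
[42.6, 41.8, 42.2, 41.7, 54.5, 54.6, 53.5, 51.3, 47.1, 44.2, 41.7, 41.8, 42.2]
[129.7, 126.2, 41.8, 42.4, 54.5, 54.4, 52.9, 49.0, 45.4, 43.3, 42.2, 42.7, 42.3]
[array([702. , 247.7,  77.5])]
blue [240, 111, 33, 34, 813] [256.  127.2] ((255.9639892578125, 127.35350036621094), (32.90606689453125, 34.05220413208008), 7.374126434326172)
blue [336, 160, 32, 31, 714] [351.2 175.1] ((351.6054382324219, 175.52719116210938), (30.320322036743164, 32.77330017089844), 64.96357727050781)
```

View pics/j.png

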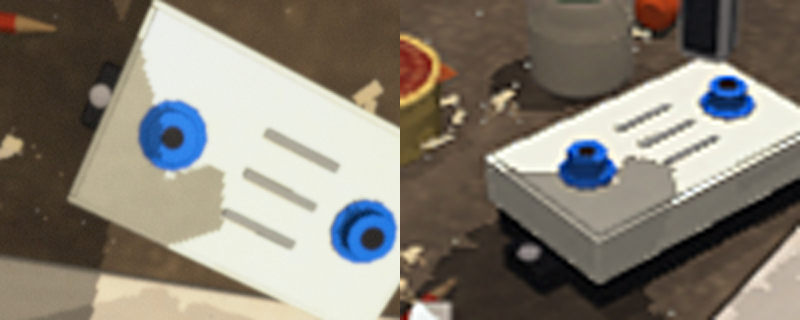

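Both rivets look the same: seated flat, pin flush, top at z≈55 against about 54.5–55 for the one already set. Nothing is touching, so I'm handing in.

```bash
python3 -c "
from rig import finish_job
print(finish_job())"
```

```text
the job is handed in; nothing more can be done
None
```

The blue rivet is seated flat in the cover's empty hole with its pin pressed flush (highest force read 16 N, gasket limit about 21 N), the jar and offcut were not touched, and the job was handed in at about 25 s of the 51 s allowed.

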